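# Draw the collet chuck from its case and hold it level for inspection

### The job

Slide the clear guard of the tool-holder case fully open, draw the collet chuck (dark slotted nut, brass-coloured ring on top) up out of its socket, and turn it level so that its taper shank can be checked for dings: finish while still holding it steady, lying level, over the middle of the green mat and at least 15 cm above it. Nothing is put down at the end; leave the guard open, and leave the other tool holders, the oil bottle and the spanner where they are.

Things in the scene. Friction and masses are not known exactly. Their poses are not given: they have to be found in the camera images.
- case: Grey steel tool-holder case, fixed to the bench: 170 mm (its x) by 480 mm (its y), rims and guard tracks 155 mm high. Origin under its middle; z up, y along its length and along the guard's travel. Its right-hand half (towards -y) holds a socket block under the sliding guard; the left-hand half has a fixed clear panel, 145 mm high, over a tray of collets. Inside 164 mm wide.
- case_block (a point): Middle of the top face of the beech socket block in the case, 75 mm above the bench, 118.5 mm from the case's middle along its -y; axes as the case's. Three plain 20 mm sockets, 70 mm deep, lie at y = -70, 0 and +70 mm from this point, a tool holder in each. The block is 90 mm wide (x).
- guard (a joint): Clear sliding guard with yellow edges, over the right-hand half of the case, top face 151 mm above the bench. 0 = shut, 0.225 m = fully open (it then lies over the fixed panel). It slides along the case's +y with about 3 N of friction and stays where it is left. It may start up to 50 mm open.
- guard_handle (a point): Middle of the steel bar handle on top of the guard: a 12 mm round bar, 90 mm long along the case's x axis, its centre line 181 mm above the bench (30 mm above the guard's face, 24 mm of free space under it). It moves with the guard. Axes as the case's.
- chuck_head (a point): Centre of the head of the collet chuck, the place to grip. Head round, 52 mm long: lower half bright steel, 33 mm in diameter, upper half dark slotted nut, 35 mm, brass-coloured ring on its end. The point lies on the axis, 26 mm above the shoulder that rests on the block (101 mm above the bench when seated). z: from shank to nut. 0.3 to 0.5 kg. Its socket varies.
- chuck_mid (a point): Middle of the same collet chuck's whole length (118 mm), on its axis, 33 mm from the head's centre towards the shank. The taper shank is 66 mm long, 18 mm in diameter at the shoulder and 12 mm at its end. Axes as chuck_head.
- drill_chuck_head (a point): Centre of the head of the drill chuck (knurled steel, 41 mm in diameter, 49 mm high, cone-shaped nose), which stands in another socket on a like shank. Leave it.
- centre_head (a point): A point on the axis of the revolving centre (bright body 41 mm in diameter with a blue band, cone point on top, 50 mm high), 13 mm above the block; it stands in the third socket on a like shank. Leave it.
- mat_middle (a point): Middle of the top face of the green inspection mat with a yellow grid, 300 mm (its x) by 220 mm (its y), 4 mm thick, fixed to the bench.
- oil_bottle: Small amber oil bottle with black cap, 56 mm in diameter, 120 mm high, standing on the bench; origin under its middle. Leave it.
- spanner_mid (a point): Middle of a steel spanner 170 mm long, lying on the bench on the far side of the mat from the case. Leave it.

How it is judged:
On the way, in this order (a step that is already met when the one before it is completed fails the run):
1. the guard has been slid fully open (within 15 mm of its stop) (value of joint guard above 0.21 m), for 0.1 s.
2. the collet chuck has been drawn up clear of its socket (height (world z) of chuck_head above 0.175 m and contact force between chuck and the fingers above 1 N), for 0.1 s.
At the end, for the whole second after the job is handed in: The fingers alone hold the collet chuck (not resting on the case), still, level within 17 degrees, its middle within 80 mm (horizontally) of the mat's middle and at least 140 mm above the bench; the guard is still open within 15 mm of its stop (angle between chuck_mid's own z axis and vertical between 1.27 and 1.87 rad and height (world z) of chuck_mid above 0.14 m and horizontal distance between chuck_mid and mat_middle below 0.08 m and contact force between chuck and the fingers above 1 N and linear speed of chuck below 0.03 m/s and angular speed of chuck below 0.2 rad/s and value of joint guard above 0.21 m and contact force between chuck and case below 0.5 N); the arm keeps its last pose, push and grip.
It fails at once if one of the other two tool holders is moved more than 20 mm (distance of any of drill_chuck_head, centre_head from where it was at the start of the episode above 0.02 m).
It fails at once if the oil bottle or the spanner is moved more than 30 mm (distance of any of oil_bottle, spanner_mid from where it was at the start of the episode above 0.03 m).
It also fails if it takes over 56 s, if anything falls off the work surface, if the arm or the gripper's body presses on something with over 40 N, if the wrist force passes 120 N, or if a joint passes its speed limit or range.

### The arm

A 6-joint arm with a two-finger parallel gripper is mounted at the origin on the work surface. World frame = base frame: x ahead of the robot, y to its left, z up, the work surface at z = 0. Lengths are in m, angles in rad, forces in N, time in s.
With the tool pointing down it reaches from about 0.325 to 0.85 m from the base axis. Payload 4.4 kg.
Tool frame: the origin (TCP) lies between the finger pads; the fingertips stand 22 mm ahead of it and the grasp point (between the pads) lies 3 mm ahead of it; z points along the fingers, y is the line along which they close (so a half turn about z gives the same grasp; the last joint's range is limited). The gripper opens to 94 mm and grips with 3 to 60 N. Pads are 16 mm wide; open, the fingers measure 119 mm over their backs; the gripper's body (75 mm by 177 mm) begins 78 mm behind the grasp point.
Start: joints at [1.117, 0.207, 1.542, -0, 1.393, -0.15], TCP at [0.172, 0.549, 0.227] pointing down, gripper open.
Joint ranges: [-2.73, 2.73], [-0.86, 2.22], [0.23, 2.46], [-1.11, 4.25], [0.08, 2.63], [-2.82, 2.82]. Speed limits (rad/s): [2.79, 2.79, 3.14, 3.14, 3.14, 3.14].

### API

Orientations are given as a rotation vector (axis times angle).
In Python, from workcell import telemetry, eyes, robot, spotter gives the robot as it stands.
- The arm moves only by the tool drive_tool, never from a script. Its argument "motion" is one flat list of numbers, 7 for each row, row after row: the shift along the tool's x, y, z in mm, then the turn, a rotation vector about the tool's x, y, z in rad, then the opening, from -1 (shut) to 1 (fully open). In form: [dx, dy, dz, rx, ry, rz, hand, dx, dy, dz, rx, ry, rz, hand, ...]. A call has 1 to 5 rows; each row shifts and turns the commanded pose from where the row before left it, along the tool's axes as they then stand; what a row does not reach is not made up. A row lasts 1/8 s, in which the tool goes at most 62.5 mm and 10.7 degrees, less where a joint would pass 70% of its speed; a pose out of reach is approached as far as the arm can. A call is refused whole if a number of a shift passes 62.5 or a number of a turn 0.188, either way. A call with a gripper value outside its range is refused whole. The fingers move at their own pace and stop on an object; "squeeze" is the grip in N (left out, the last holds). Time passes only in rows, so rows that do not move let the fingers close. It gives the time, the measured TCP pose, the force, the opening and the grip force at its end, in the units of the state.
- telemetry.get_obs(): the state, without advancing time (a new reading comes with each control period).
- eyes.get_image(name): name is "side" or "top" or "wrist"; returns a dict with "pixels" (400x640x3 uint8, red, green, blue), "mtx" (3x3 intrinsics, pixels), "extrinsics" (4x4, takes a point from world to camera coordinates); the wrist camera has in their place "tool_from_camera" (4x4, takes a point from camera to tool coordinates, whose origin is the TCP and whose axes are the flange's). Camera axes: x right, y down, z forward; pixel columns grow to the right and rows downward; lengths in m; the calibration is good to about 2 mm. A picture is of the moment at which its call begins: read the wrist's pose just before it. There is no depth.
- robot.sign_off(): hands the job in; it is judged then, once.
Trained networks look in the newest picture that a camera, given by its name, has taken for a name from the list of things; names that differ only in an ending like _2 or _b are one class to them, and where a whole thing is asked for, a point or a joint stands for the part that bears it (a point fixed in the world has none). Each returns a list of dicts, best first, with "p" (0 to 1); they miss things now and then, are a little off and sometimes report something else, mostly with a low value. They report only what shows in the picture. A call takes as long as a camera call.
- spotter.cut_out(target, camera): "mask" (400x640 bool, what is visible of it) and "extent" ([left, top, right, bottom] in pixels, round what is visible of it).
- spotter.pinpoint(target, camera): "xy" ([column, row] in pixels: a listed point, or the origin of a listed thing).
The state is a dict: "t": time; "joint_positions": joint angles; "dq": joint speeds; "effort": joint torques, N m; "tool_pos": TCP position; "eef_rot": TCP orientation; "contact_force": force on the tool from outside, world axes, zero at the start; "ft_torque": the same for the moment, N m; "opening": finger opening in m; "grip_force": force on a finger pad.
Only numpy, scipy, OpenCV 4.12 (cv2) and the standard library are available. Lean on these libraries where they do the work, as an engineer would, in place of code of your own. Each camera call takes 0.05 s, during which the arm holds its last target. There are 200 camera calls.

## Working session

There is one attempt and no reset: what is moved stays moved. The work goes in short steps, Python scripts to look and compute and a tool call to move; the robot and the scene stay as the last step left them, time stands still between calls to the robot, and variables do not carry over. Pictures are saved under pics/ and viewed, at most 10 in all, crops included, and the job is handed in when it is done.

Besides the shell and the picture viewer there is one more tool, called after "Request:" as a command line: name --argument value ..., lists and objects as JSON in quotes. drive_tool: Moves the arm, as the interface text tells. Its arguments: {"type":"object","properties":{"motion":{"type":"array"},"squeeze":{"type":"number"}},"required":["motion"]}

```bash
mkdir -p pics; cat > h.py <<'E'
import numpy as np, cv2
from scipy.spatial.transform import Rotation as R
from workcell import telemetry, eyes, robot, spotter
def cam(name):
    o=telemetry.get_obs(); im=eyes.get_image(name)
    if name=='wrist':
        T=np.eye(4);T[:3,:3]=R.from_rotvec(o['eef_rot']).as_matrix();T[:3,3]=o['tool_pos']
        E=np.linalg.inv(T@np.array(im['tool_from_camera']))
    else: E=np.array(im['extrinsics'])
    return im['pixels'],np.array(im['mtx']),E
def ray(K,E,px):
    d=E[:3,:3].T@np.linalg.inv(K)@np.array([px[0],px[1],1.]); return -E[:3,:3].T@E[:3,3],d
def at_z(K,E,px,z):
    c,d=ray(K,E,px); return c+d*(z-c[2])/d[2]
def tri(rs):
    A=np.zeros((3,3));b=np.zeros(3)
    for c,d in rs:
        d=d/np.linalg.norm(d);P=np.eye(3)-np.outer(d,d);A+=P;b+=P@c
    return np.linalg.solve(A,b)
def save(n,px): cv2.imwrite('pics/'+n,cv2.cvtColor(px,cv2.COLOR_RGB2BGR))
E
python3 - <<'E'
from h import *
np.set_printoptions(precision=3,suppress=True)
Z=dict(case=0,case_block=.075,guard_handle=.181,chuck_head=.101,chuck_mid=.068,drill_chuck_head=.1,centre_head=.088,mat_middle=.004,oil_bottle=0,spanner_mid=.004)
for c in ('top','side'):
    px,K,E=cam(c); save(c+'0.png',px); print(c,'cam',-E[:3,:3].T@E[:3,3])
    for n,z in Z.items():
        for r in spotter.pinpoint(n,c)[:2]: print(n,round(r['p'],2),np.round(r['xy']),at_z(K,E,r['xy'],z))
print(telemetry.get_obs())
E
```

```text
top cam [ 0.445 -0.102  1.084]
case 0.57 [189. 273.] [0.544 0.251 0.   ]
guard_handle 0.81 [202. 264.] [0.545 0.16  0.181]
centre_head 0.38 [250. 265.] [0.533 0.06  0.088]
mat_middle 0.77 [371. 238.] [ 0.565 -0.284  0.004]
oil_bottle 0.8 [256. 173.] [0.815 0.026 0.   ]
spanner_mid 0.74 [443. 242.] [ 0.519 -0.489  0.004]
side cam [ 0.206 -1.102  0.781]
case 0.56 [243. 198.] [0.553 0.258 0.   ]
chuck_head 0.45 [248. 189.] [0.542 0.134 0.101]
chuck_mid 0.43 [250. 197.] [0.545 0.134 0.068]
chuck_mid 0.4 [247. 161.] [0.623 0.42  0.068]
drill_chuck_head 0.6 [241. 201.] [0.497 0.068 0.1  ]
drill_chuck_head 0.24 [326. 350.] [ 0.481 -0.573  0.1  ]
mat_middle 0.65 [300. 286.] [ 0.551 -0.277  0.004]
mat_middle 0.56 [329. 350.] [ 0.526 -0.501  0.004]
oil_bottle 0.71 [341. 216.] [ 0.82 -0.    0.  ]
spanner_mid 0.56 [325. 353.] [ 0.515 -0.503  0.004]
{'t': 1.1, 'joint_positions': array([ 1.116,  0.207,  1.541, -0.   ,  1.393, -0.15 ]), 'dq': array([0.   , 0.   , 0.002, 0.002, 0.001, 0.   ]), 'effort': array([  0.001, -37.088, -28.177,   0.07 ,   0.028,   0.   ]), 'tool_pos': array([0.172, 0.549, 0.227]), 'eef_rot': array([ 0.475,  3.105, -0.   ]), 'contact_force': array([-0.503,  0.295, -0.025]), 'ft_torque': array([-0.021, -0.013,  0.047]), 'grip_force': 0.0, 'opening': 0.09387979129914119}
```

View images.

View pics/top0.png

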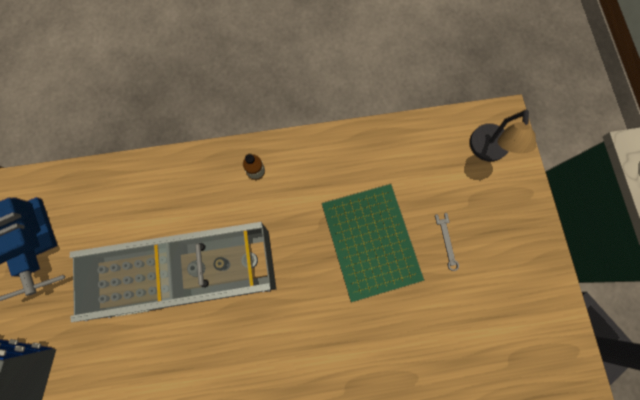

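View pics/side0.png

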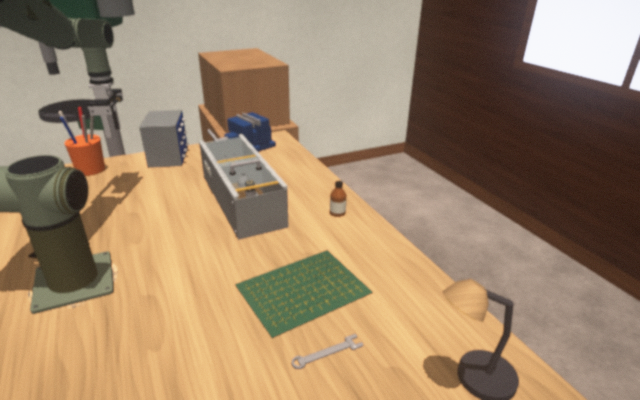

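```bash
python3 - <<'E'
from h import *
np.set_printoptions(precision=3,suppress=True)
im=cv2.imread('pics/top0.png')[210:330,60:280]
cv2.imwrite('pics/c.png',cv2.resize(im,None,fx=3.6,fy=3.6,interpolation=cv2.INTER_CUBIC))
px,K,E=cam('top')
for p in [(72,255),(262,223),(272,290),(74,320)]: print(at_z(K,E,p,.155))
for p in [(203,245),(200,285)]: print('h',at_z(K,E,p,.181))
for p in [(193,267),(219,264),(250,262)]: print('t',at_z(K,E,p,.12))
for p in [(157,270),(249,258)]: print('g',at_z(K,E,p,.151))
for p in [(322,203),(390,184),(423,281),(352,301)]: print('m',at_z(K,E,p,.004))
E
```

```text
[0.619 0.483 0.155]
[0.627 0.008 0.155]
[0.459 0.004 0.155]
[0.463 0.48  0.155]
h [0.59  0.153 0.181]
h [0.496 0.168 0.181]
t [0.548 0.2   0.12 ]
t [0.545 0.134 0.12 ]
t [0.538 0.055 0.12 ]
g [0.551 0.279 0.151]
g [0.545 0.051 0.151]
m [ 0.689 -0.158  0.004]
m [ 0.716 -0.37   0.004]
m [ 0.42  -0.407  0.004]
m [ 0.396 -0.197  0.004]
```

View pics/c.png

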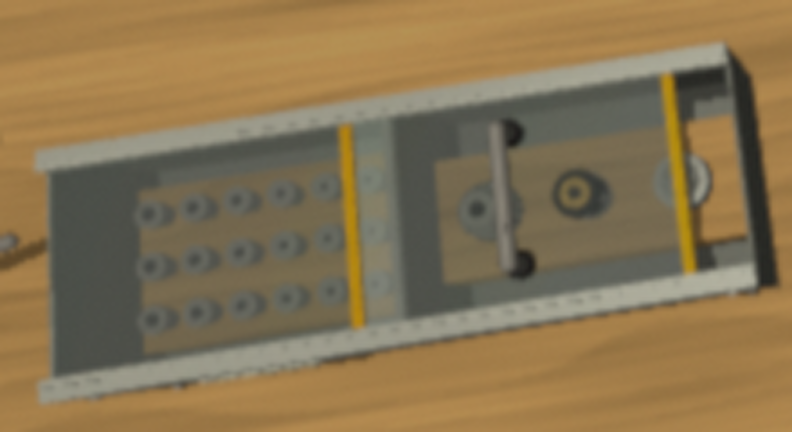

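```bash
cat >> h.py <<'E'
E
python3 - <<'E'
from h import *
np.set_printoptions(precision=4,suppress=True)
px,K,E=cam('top')
f=lambda u,v,z:at_z(K,E,(60+u/3.6-.36,210+v/3.6-.36),z)[:2]
for n,a,b,z in [('rimT',(37,155),(725,47),.155),('rimB',(40,395),(757,285),.155),('endR',(725,47),(757,285),.155),('yR',(667,75),(690,270),.151),('yL',(345,127),(359,325),.151),('hand',(497,125),(507,270),.181),('blkL',(437,160),(445,283),.075),('blkT',(437,160),(730,117),.075),('tools',(477,207),(575,193),.12),('knobs',(512,130),(521,262),.151)]:
    p,q=f(*a,z),f(*b,z); d=q-p; print(n,p,q,(p+q)/2,np.degrees(np.arctan2(d[1],d[0])))
print('chuck top',f(575,193,.127),f(683,182,.12))
print(K)
E
```

```text
rimT [0.626  0.4879] [0.6281 0.0101] [0.6271 0.249 ] -89.73999265973316
rimB [0.4652 0.4877] [0.4625 0.0086] [0.4639 0.2481] -90.3228269346506
endR [0.6281 0.0101] [0.4625 0.0086] [0.5453 0.0093] -179.47407018362503
yR [0.6154 0.0533] [0.4796 0.0529] [0.5475 0.0531] -179.82619632014416
yL [0.6134 0.2788] [0.4779 0.2776] [0.5457 0.2782] -179.48434326163022
hand [0.5936 0.1653] [0.497  0.1669] [0.5453 0.1661] 179.0356387519528
blkL [0.5918 0.2433] [0.5008 0.2443] [0.5463 0.2438] 179.38364837472395
blkT [0.5918 0.2433] [0.5901 0.0226] [0.5909 0.133 ] -90.43526434044396
tools [0.5476 0.2024] [0.5467 0.1327] [0.5471 0.1675] -90.73642065176503
knobs [0.5935 0.1642] [0.5026 0.166 ] [0.5481 0.1651] 178.85781416224637
chuck top [0.5459 0.131 ] [0.5426 0.0558]
[[371.9063   0.     317.5063]
 [  0.     371.9063 205.7106]
 [  0.       0.       1.    ]]
```

Request:
drive_tool --motion '[0,0,-8,0,0,0.181,0,0,0,-8,0,0,0.181,0,0,0,-8,0,0,0.181,0,0,0,-8,0,0,0.181,0,0,0,-8,0,0,0.181,0]' --squeeze 20

```text
t: 1.82
tool_pos: [0.172, 0.5486, 0.2677]
eef_rot: [-1.793, -2.58, 0.0]
contact_force: [-0.4, 0.2, -0.4]
opening: 0.0489
grip_force: 0.0
```

Request:
drive_tool --motion '[0,0,0,0,0,0.181,0,0,0,0,0,0,0.181,0,-40,40,0,0,0,0,0,-40,40,0,0,0,0,0,-40,40,0,0,0,0,0]'

```text
t: 2.45
tool_pos: [0.2929, 0.4276, 0.2676]
eef_rot: [2.22, 2.222, 0.001]
contact_force: [0.8, 0.3, -0.3]
opening: 0.0468
grip_force: 0.0
```

Request:
drive_tool --motion '[-40,40,0,0,0,0,0,-40,40,0,0,0,0,0,-40,40,0,0,0,0,0,-40,40,0,0,0,0,0,-40,30,0,0,0,0,0]'

```text
t: 3.08
tool_pos: [0.4835, 0.227, 0.2676]
eef_rot: [2.222, 2.221, 0.001]
contact_force: [-0.6, 0.6, -0.3]
opening: 0.0471
grip_force: 0.0
```

Request:
drive_tool --motion '[-31,21,0,0,0,0,0,-31,21,0,0,0,0,0,-31,20,0,0,0,0,0,0,0,0,0,0,0,0]'

```text
t: 3.58
tool_pos: [0.545, 0.1337, 0.2673]
eef_rot: [2.225, 2.217, -0.0]
contact_force: [-0.1, 0.0, 1.1]
opening: 0.047
grip_force: 0.0
```

```bash
python3 - <<'E'
from h import *
np.set_printoptions(precision=4,suppress=True)
px,K,E=cam('wrist');save('w1.png',px)
for n,z in [('guard_handle',.181),('chuck_head',.101)]:
    for r in spotter.pinpoint(n,'wrist')[:2]: print(n,r['p'],r['xy'],at_z(K,E,r['xy'],z))
print(telemetry.get_obs()['tool_pos'],telemetry.get_obs()['joint_positions'])
E
```

```text
guard_handle 0.96 [318.5, 171.0] [0.5454 0.1658 0.181 ]
chuck_head 0.22 [518.4, 255.7] [0.7518 0.0644 0.101 ]
[0.5436 0.1363 0.2673] [0.0909 0.1472 1.5278 0.0006 1.467  0.0905]
```

View pics/w1.png

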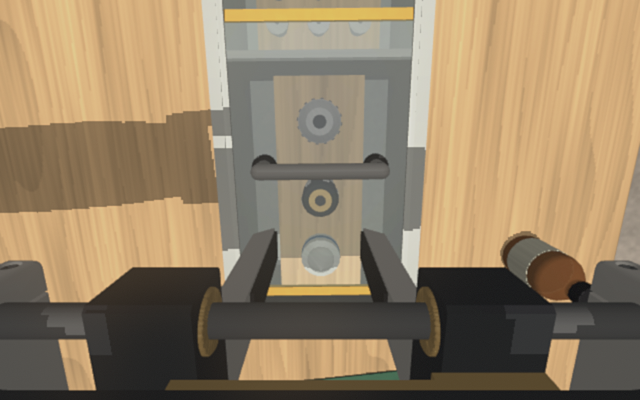

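Request:
drive_tool --motion '[2,1,28,0,0,0,0,0,0,28,0,0,0,0,0,0,20,0,0,0,0,0,0,8,0,0,0,0,0,0,0,0,0,0,0]'

```text
t: 4.35
tool_pos: [0.5445, 0.1384, 0.1834]
eef_rot: [-2.22, -2.222, 0.001]
contact_force: [0.1, 0.2, 0.3]
opening: 0.0467
grip_force: 0.0
```

Request:
drive_tool --motion '[6,0,0,0,0,0,0,6,0,0,0,0,0,0,8,0,0,0,0,0,0,10,0,0,0,0,0,0,10,0,0,0,0,0,0]'

```text
t: 4.97
tool_pos: [0.5454, 0.1781, 0.1839]
eef_rot: [2.221, 2.221, 0.001]
contact_force: [1.0, -3.1, 3.1]
opening: 0.0467
grip_force: 1.5
```

Request:
drive_tool --motion '[20,0,0,0,0,0,0,25,0,0,0,0,0,0,25,0,0,0,0,0,0,25,0,0,0,0,0,0,20,0,0,0,0,0,0]'

```text
t: 5.6
tool_pos: [0.5447, 0.2942, 0.1833]
eef_rot: [-2.22, -2.222, 0.001]
contact_force: [0.2, -3.1, 2.1]
opening: 0.047
grip_force: 1.7
```

Request:
drive_tool --motion '[10,0,0,0,0,0,0,10,0,0,0,0,0,0,8,0,0,0,0,0,0,6,0,0,0,0,0,0,4,0,0,0,0,0,0]'

```text
t: 6.22
tool_pos: [0.5446, 0.3307, 0.183]
eef_rot: [-2.221, -2.221, 0.002]
contact_force: [-3.0, -2.8, 0.3]
opening: 0.0476
grip_force: 1.3
```

Request:
drive_tool --motion '[4,0,0,0,0,0,0,3,0,0,0,0,0,0,2,0,0,0,0,0,0,2,0,0,0,0,0,0]'

```text
t: 6.72
tool_pos: [0.5447, 0.3406, 0.1831]
eef_rot: [2.22, 2.221, -0.004]
contact_force: [-2.5, -8.0, 1.7]
opening: 0.0471
grip_force: 3.8
```

Request:
drive_tool --motion '[1,0,0,0,0,0,0,1,0,0,0,0,0,0,0,0,0,0,0,0,0]'

```text
t: 7.1
tool_pos: [0.5448, 0.3406, 0.1831]
eef_rot: [2.219, 2.219, -0.009]
contact_force: [-2.0, -9.0, 2.2]
opening: 0.0474
grip_force: 4.8
```

Request:
drive_tool --motion '[-10,0,0,0,0,0,0,-6,0,-30,0,0,0,0.8,-10,0,-40,0,0,0,0.8,-50,0,-17,0,0,0,0.8,-50,0,0,0,0,0,0.8]'

```text
t: 7.72
tool_pos: [0.5472, 0.2179, 0.2738]
eef_rot: [2.218, 2.22, 0.013]
contact_force: [0.0, -0.0, 0.0]
opening: 0.0826
grip_force: 0.0
```

Request:
drive_tool --motion '[-50,0,0,0,0,0,0.8,-36,0,0,0,0,0,0.8,0,0,0,0,0,0,0.8,0,0,0,0,0,0,0.8]'

```text
t: 8.22
tool_pos: [0.5456, 0.1324, 0.2709]
eef_rot: [2.221, 2.221, 0.004]
contact_force: [0.2, 0.5, -0.0]
opening: 0.0844
grip_force: 0.0
```

```bash
python3 - <<'E'
from h import *
np.set_printoptions(precision=4,suppress=True)
px,K,E=cam('wrist');save('w2.png',px)
for n,z in [('guard_handle',.181),('chuck_head',.101),('chuck_mid',.068)]:
    for r in spotter.pinpoint(n,'wrist')[:2]: print(n,r['p'],r['xy'],at_z(K,E,r['xy'],z))
for r in spotter.cut_out('chuck_head','wrist')[:2]: print(r['p'],r['extent'])
px,K,E=cam('top')
for n,z in [('guard_handle',.181),('chuck_head',.101)]:
    for r in spotter.pinpoint(n,'top')[:2]: print(n,r['p'],r['xy'],at_z(K,E,r['xy'],z))
print(telemetry.get_obs()['tool_pos'],telemetry.get_obs()['joint_positions'])
E
```

```text
chuck_head 0.58 [316.6, 192.9] [0.5442 0.13   0.101 ]
chuck_mid 0.66 [319.3, 186.2] [0.547  0.1303 0.068 ]
0.9 [298.2, 172.9, 339.4, 216.2]
guard_handle 0.88 [119.3, 274.3] [0.551  0.3559 0.181 ]
chuck_head 0.75 [222.1, 264.4] [0.5446 0.1305 0.101 ]
[0.545  0.1323 0.2703] [0.0838 0.146  1.5231 0.0001 1.4726 0.0828]
```

View pics/w2.png

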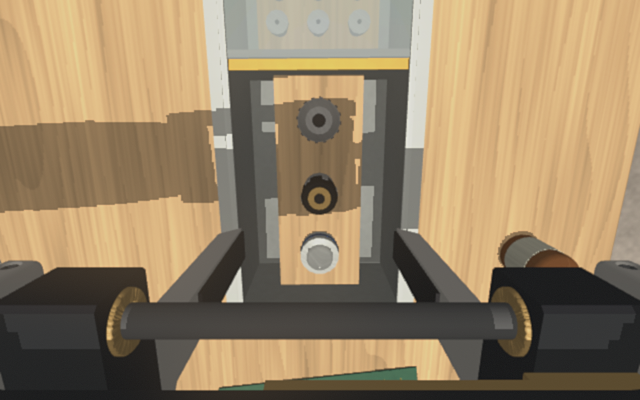

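Request:
drive_tool --motion '[-2,0,45,0,0,0,0.8,0,0,45,0,0,0,0.8,0,0,40,0,0,0,0.8,0,0,25,0,0,0,0.8,0,0,10,0,0,0,0.8]'

```text
t: 9.25
tool_pos: [0.5437, 0.1298, 0.1035]
eef_rot: [-2.22, -2.22, 0.004]
contact_force: [-0.0, -0.5, 1.3]
opening: 0.0845
grip_force: 0.0
```

Request:
drive_tool --motion '[0,0,0,0,0,0,0,0,0,0,0,0,0,-0.3,0,0,0,0,0,0,-1,0,0,0,0,0,0,-1,0,0,0,0,0,0,-1]' --squeeze 45

```text
t: 9.88
tool_pos: [0.5452, 0.1297, 0.1058]
eef_rot: [2.221, 2.221, 0.001]
contact_force: [-0.1, -0.1, -0.3]
opening: 0.0381
grip_force: 0.0
```

Request:
drive_tool --motion '[0,0,0,0,0,0,-1,0,0,0,0,0,0,-1,0,0,-10,0,0,0,-1,0,0,-20,0,0,0,-1]'

```text
t: 10.38
tool_pos: [0.5438, 0.1295, 0.1342]
eef_rot: [-2.22, -2.22, 0.004]
contact_force: [0.4, 0.4, -4.7]
opening: 0.0343
grip_force: 45.0
```

Request:
drive_tool --motion '[0,0,-30,0,0,0,-1,0,0,-40,0,0,0,-1,0,0,-40,0,0,0,-1,0,0,-40,0,0,0,-1,0,0,0,0,0,0,-1]'

```text
t: 11.0
tool_pos: [0.5465, 0.1299, 0.2888]
eef_rot: [2.218, 2.219, 0.008]
contact_force: [0.5, 0.6, -5.1]
opening: 0.0338
grip_force: 45.0
```

```bash
python3 - <<'E'
from h import *
o=telemetry.get_obs();print(o)
px,K,E=cam('side');save('s3.png',px[60:360,60:460])
E
```

```text
{'t': 11.0, 'joint_positions': array([7.92511456e-02, 1.32802865e-01, 1.50032628e+00, 7.04850070e-05,
       1.50208969e+00, 7.91179305e-02]), 'dq': array([ 0.00093306,  0.04500537,  0.08763911, -0.00135548, -0.02199738,
       -0.00215916]), 'effort': array([ 8.29103636e-02, -3.78948712e+01, -3.16003990e+01,  8.57308460e-02,
        2.92708743e-01, -2.75129183e-03]), 'tool_pos': array([0.54648618, 0.12989453, 0.2888265 ]), 'eef_rot': array([2.21840518, 2.21869048, 0.00767905]), 'contact_force': array([ 0.48346302,  0.59059813, -5.11581807]), 'ft_torque': array([-0.0681606 ,  0.03209511,  0.00835345]), 'grip_force': 44.99878609349253, 'opening': 0.03383552020898617}
```

View pics/s3.png

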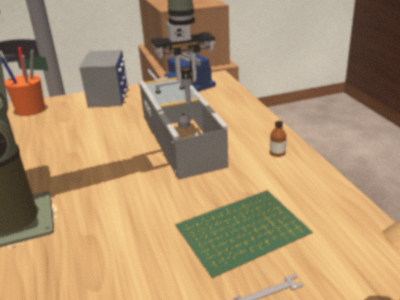

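Request:
drive_tool --motion '[-20,0,-30,0,0,0,-1,-40,0,-30,0,0,0,-1,-40,0,-20,0,0,0,-1,-40,0,0,0,-0.1,0,-1,-40,0,0,0,-0.1,0,-1]'

```text
t: 11.68
tool_pos: [0.5433, -0.0515, 0.3655]
eef_rot: [2.119, 2.119, -0.222]
contact_force: [0.8, 0.7, -4.1]
opening: 0.0342
grip_force: 45.0
```

Request:
drive_tool --motion '[-30,0,0,0,-0.1,0,-1,0,0,0,0,0,0,-1]'

```text
t: 11.92
tool_pos: [0.5436, -0.0791, 0.3714]
eef_rot: [2.064, 2.065, -0.316]
contact_force: [0.0, 0.0, -3.9]
opening: 0.0339
grip_force: 45.0
```

```bash
python3 - <<'E'
from h import *
o=telemetry.get_obs();print(o['tool_pos'],o['joint_positions'],R.from_rotvec(o['eef_rot']).as_matrix()); print(dir(robot))
E
```

```text
[ 0.54356688 -0.07912766  0.37135619] [-0.13184745  0.0751675   1.42630471 -0.29580803  1.60532619 -0.14795451] [[-1.65654414e-03  9.99975532e-01 -6.79647824e-03]
 [ 9.56115866e-01 -4.07452067e-04 -2.92988540e-01]
 [-2.92984140e-01 -6.98356913e-03 -9.56091796e-01]]
['IKError', '__class__', '__delattr__', '__dict__', '__dir__', '__doc__', '__eq__', '__format__', '__ge__', '__getattribute__', '__getstate__', '__gt__', '__hash__', '__init__', '__init_subclass__', '__le__', '__lt__', '__module__', '__ne__', '__new__', '__reduce__', '__reduce_ex__', '__repr__', '__setattr__', '__sizeof__', '__str__', '__subclasshook__', '__weakref__', 'sign_off']
```

Request:
drive_tool --motion '[-45,0,0,0,0.15,0,-1,-45,0,0,0,0.15,0,-1,-45,0,0,0,0,0.15,-1,-45,0,0,0,0,0.15,-1,0,0,0,0,0,0.16,-1]'

```text
t: 12.55
tool_pos: [0.5371, -0.259, 0.392]
eef_rot: [-2.673, -1.641, 0.003]
contact_force: [-0.3, 0.8, -4.3]
opening: 0.0341
grip_force: 45.0
```

Request:
drive_tool --motion '[0,0,0,0,0.1,0,-1,0,0,0,0,0.16,0,-1,0,0,0,0,0.16,0,-1,0,0,0,0,0.16,0,-1,0,0,0,0,0,0,-1]'

```text
t: 13.18
tool_pos: [0.5367, -0.258, 0.3909]
eef_rot: [-2.339, -1.441, -0.693]
contact_force: [0.3, -0.4, -4.5]
opening: 0.0343
grip_force: 45.0
```

```bash
python3 - <<'E'
from h import *
o=telemetry.get_obs();print(o['tool_pos'],o['joint_positions'],R.from_rotvec(o['eef_rot']).as_matrix().round(3))
E
```

```text
[ 0.53667465 -0.25801057  0.39094696] [-0.87459003  0.24429106  1.27032586  0.54706949  1.84596233 -0.31495195] [[ 0.378  0.894  0.24 ]
 [ 0.745 -0.448  0.494]
 [ 0.549 -0.008 -0.836]]
```

Request:
drive_tool --motion '[-31,12,3,0,0,0,-1,-31,12,3,0,0,0,-1,0,0,0,0,0.165,0,-1,0,0,0,0,0.165,0,-1,0,0,0,0,0.165,0,-1]'

```text
t: 13.8
tool_pos: [0.5391, -0.31, 0.3565]
eef_rot: [-1.965, -1.222, -1.173]
contact_force: [0.2, 0.6, -4.5]
opening: 0.0342
grip_force: 45.0
```

Request:
drive_tool --motion '[0,0,0,0,0.165,0,-1,0,0,0,0,0.165,0,-1,0,0,0,0,0.165,0,-1,0,0,0,0,0,0,-1,0,0,0,0,0,0,-1]'

```text
t: 14.42
tool_pos: [0.5392, -0.31, 0.3572]
eef_rot: [-1.543, -0.961, -1.536]
contact_force: [-0.8, -0.4, -4.0]
opening: 0.0341
grip_force: 45.0
```

```bash
python3 - <<'E'
from h import *
o=telemetry.get_obs();M=R.from_rotvec(o['eef_rot']).as_matrix();print(o['tool_pos'],o['joint_positions'],M.round(3),o['tool_pos']+.036*M[:,2])
px,K,E=cam('side');save('s4.png',px)
for n in('chuck_mid','chuck_head'):print(spotter.pinpoint(n,'side')[:1])
px,K,E=cam('top')
for n in('chuck_mid','chuck_head','mat_middle','guard_handle'):
  for r in spotter.pinpoint(n,'top')[:1]: print(n,r,at_z(K,E,r['xy'],dict(mat_middle=.004,guard_handle=.181).get(n,.345)))
E
```

```text
[ 0.53915765 -0.3099897   0.35715022] [-1.10349358  0.68001505  1.28225715  1.28526698  2.15783345 -0.48171071] [[ 0.001  0.897  0.442]
 [ 0.006 -0.442  0.897]
 [ 1.     0.002 -0.005]] [ 0.55507957 -0.27770264  0.3569548 ]
[{'xy': [302.0, 166.3], 'p': 0.81}]
[{'xy': [300.0, 175.0], 'p': 0.55}]
chuck_mid {'xy': [394.4, 218.4], 'p': 0.88} [ 0.5580382  -0.28035943  0.345     ]
chuck_head {'xy': [410.5, 224.9], 'p': 0.73} [ 0.53998506 -0.30979023  0.345     ]
mat_middle {'xy': [368.8, 239.6], 'p': 0.92} [ 0.55992849 -0.27607598  0.004     ]
guard_handle {'xy': [121.7, 276.3], 'p': 0.8} [0.5453657  0.35042203 0.181     ]
```

View pics/s4.png

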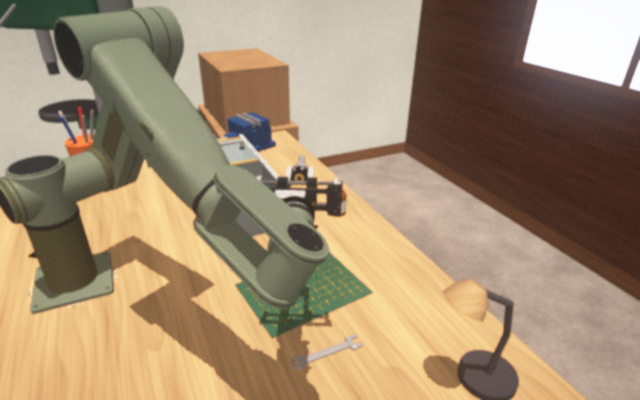

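```bash
python3 - <<'E'
from h import *
out={}
for n in('chuck_mid','chuck_head'):
  rs=[]
  for c in('top','side','wrist'):
    px,K,E=cam(c)
    if c=='wrist': save('w5.png',px)
    for r in spotter.pinpoint(n,c)[:1]: rs.append(ray(K,E,r['xy'])); print(n,c,r)
  out[n]=tri(rs); print(out[n])
o=telemetry.get_obs();print(o['t'],abs(o['dq']).max(),o['grip_force'])
E
```

```text
chuck_mid top {'xy': [395.1, 218.8], 'p': 0.85}
chuck_mid side {'xy': [299.8, 163.9], 'p': 0.6}
chuck_mid wrist {'xy': [322.0, 235.6], 'p': 0.95}
[ 0.55536978 -0.27799899  0.35951379]
chuck_head top {'xy': [409.4, 227.1], 'p': 0.61}
chuck_head side {'xy': [301.0, 175.8], 'p': 0.58}
chuck_head wrist {'xy': [317.7, 255.7], 'p': 0.76}
[ 0.53981747 -0.30656178  0.35251524]
15.425 0.0009421484705275714 44.999907065648586
```

View pics/w5.png

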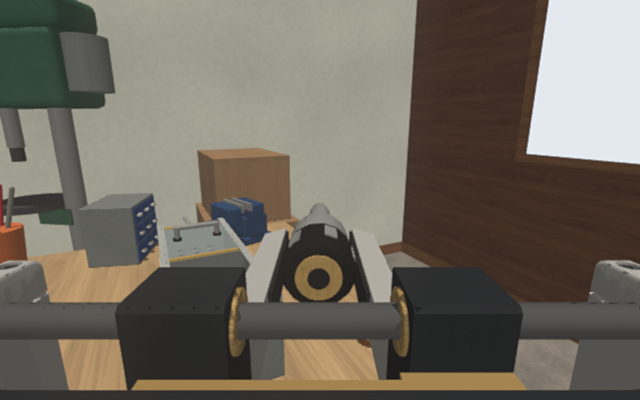

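```bash
python3 - <<'E'
from h import *
im=eyes.get_image('wrist');K=np.array(im['mtx']);C=np.linalg.inv(np.array(im['tool_from_camera']))
for tilt in(-.2,-.1,0,.1,.2):
  o=[]
  for s in(-26,26,92):
    p=np.array([s*np.sin(tilt),0,3+s*np.cos(tilt)])/1000
    for sg in ([0] if s<0 else [0,1]):
      q=p+sg*np.array([.006 if s>50 else .009,0,0])
      u=K@(C@np.r_[q,1])[:3]; o.append(np.round(u[:2]/u[2],1))
  print(tilt,o)
E
```

```text
-0.2 [array([317.5, 268.3]), array([317.7, 247.1]), array([317.7, 232.6]), array([317.8, 232.1]), array([317.8, 224.8])]
-0.1 [array([317.5, 274.2]), array([317.7, 242.7]), array([317.7, 228.2]), array([317.8, 220.6]), array([317.8, 213.2])]
0 [array([317.5, 279.8]), array([317.7, 238.5]), array([317.7, 223.9]), array([317.8, 209.1]), array([317.8, 201.6])]
0.1 [array([317.5, 285. ]), array([317.7, 234.4]), array([317.7, 219.7]), array([317.8, 197.8]), array([317.8, 190.2])]
0.2 [array([317.5, 289.9]), array([317.7, 230.4]), array([317.6, 215.6]), array([317.8, 186.6]), array([317.8, 178.8])]
```

```bash
python3 -c "
from workcell import robot
print(robot.sign_off())"
```

```text
the job is handed in; nothing more can be done
None
```

I handed the job in at about 15.5 s. The guard was against its stop, and the collet chuck was held steady and level at 45 N, within about 10 mm of the mat's middle and about 35 cm above it; the sign-off gave no verdict.

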